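# Free the case lid and hold it at its balance point

## Robot

A 6-joint arm with a two-finger parallel gripper is mounted at the origin on the work surface. World frame = base frame: x ahead of the robot, y to its left, z up, the work surface at z = 0. Lengths are in m, angles in rad, forces in N, time in s.
With the tool pointing down it reaches from about 0.325 to 0.775 m from the base axis. Payload 9.3 kg.
Tool frame: the origin (TCP) lies on the centre line of the jaws, within the pads' length; the fingertips stand 25 mm ahead of it and the grasp point (between the pads) lies 6 mm ahead of it; z points along the fingers, y is the direction in which the jaws open and shut (so a half turn about z gives the same grasp; the last joint's range is limited). The gripper opens to 85 mm and grips with 20 to 120 N. Pads are 22 mm wide; open, the fingers measure 114 mm over their backs; the gripper's body (76 mm by 85 mm) begins 54 mm behind the grasp point. The pads swing forward as they close: fully open they stand 13 mm farther back than shut.
Start: joints at [1.089, 0.259, 0.021, 1.334, 0, 1.418], TCP at [0.178, 0.521, 0.256] pointing down, gripper open.
Joint ranges: [-3.04, 3.04], [-0.91, 1.82], [-1.04, 1.36], [-1.92, 1.95], [-1.52, 1.45], [-3.14, 3.14]. Speed limits (rad/s): [2.22, 2.22, 2.79, 3.14, 3.14, 3.14].

## Interface

Orientations are given as a unit quaternion [x, y, z, w].
In Python, from workcell import status, get_image, workorder gives the robot as it stands. The module is installed in compiled form; this text tells all that it offers.
- The arm moves only by the tool carry_out, never from a script. Its argument "motion" is one flat list of numbers, 7 for each row, row after row: the turn, a rotation vector about the tool's x, y, z in rad, then the shift along the tool's x, y, z in m, then the gripper's target within -1 to 1 (fully open at 1, half-way at 0, shut at -1). In form: [rx, ry, rz, tx, ty, tz, jaw, rx, ry, rz, tx, ty, tz, jaw, ...]. A call has 1 to 8 rows; each row shifts and turns the commanded pose from where the row before left it, along the tool's axes as they then stand; what a row does not reach is not made up. A row lasts 1/8 s, in which the tool goes at most 62.5 mm and 10.7 degrees, less where a joint would pass 70% of its speed; a pose out of reach is approached as far as the arm can. A call with a gripper value outside its range is refused whole. The fingers move at their own pace and stop on an object; "squeeze" is the grip in N (left out, the last holds). Time passes only in rows, so rows that do not move let the fingers close. It gives the time, the measured TCP pose, the force and the opening at its end, in the units of the state.
- status.observe(): the state, without advancing time (a new reading comes with each control period).
- get_image(name): name is "side" or "top" or "wrist"; returns a dict with "color" (480x640x3 uint8, red, green, blue), "mtx" (3x3 intrinsics, pixels), "k1" (the pictures are not rectified: a ray, as slopes to the right and down, at radius r is drawn at 1 + k1 r^2 times it, then the intrinsics apply), "origin" and "orientation" of the camera in the world. Camera axes: x right, y down, z forward; pixel columns grow to the right and rows downward; lengths in m; the calibration is good to about 2 mm. A picture is of the moment at which its call begins. There is no depth.
- workorder.job_done(): hands the job in, once; it reports no verdict.
The state is a dict: "time_s": time; "qpos": joint angles; "qd": joint speeds; "effort": joint torques, N m; "ee_pos": TCP position; "tcp_rot": TCP orientation; "wrist_force": force on the tool from outside, world axes, zero at the start; "ft_torque": the same for the moment, N m; "grip_width": finger opening in m.
Only numpy, scipy, OpenCV 4.12 (cv2) and the standard library are available. Lean on these libraries where they do the work, as an engineer would, in place of code of your own. Each camera call takes 0.05 s, during which the arm holds its last target.

## Task

The lid of the grey parts case is locked by a steel keeper plate that stands through it: draw the plate straight up out of its slot and lower it, without dropping it, to stand the same way up in the empty grey upright pocket, and let go of it there. Then take the lid by its loop handle, swing it up to its over-centre balance point, where it stands plumb upright above its hinge, and finish still holding it there, steady, so that a colleague can fit the lid stay; do not let it fall over backwards, and leave the other things on the bench where they are.

Things in the scene. Friction and masses are not known exactly. Their poses are not given: they have to be found in the camera images.
- case: Grey painted steel case, fixed to the bench, 160 (x) x 210 (y) x 100 mm high. Origin: centre of its underside; z up, its -x side is the front, with the lid's loop handle; +x is the back, with the hinge. The keeper slot runs along the case's y, centred 30 mm behind the origin (x = +30 mm), and goes 60 mm down from the lid's upper face (which is at z = 111 mm); the slot is 9 mm wide and 94 mm long.
- lid (a joint): Angle of the case's lid in rad: 0 = closed and level, grows as the front edge rises; 1.571 = lid plumb upright with its weight exactly over the hinge, the balance point; beyond that it falls over the back (stop at 2.4). The lid is a flat aluminium plate 150 x 210 x 10 mm of about 0.5 kg (varies by a quarter) on a nearly frictionless hinge, without spring or stay. While the keeper plate stands in it, it jams at about 0.45 rad.
- lid_bar (a point): Middle of the grip bar of the lid's loop handle: a round steel bar, 10 mm thick, parallel to the hinge, 90 mm long, 50 mm ahead of the lid's front edge in the plane of the lid, with free space inside the loop for a finger. It is 200 mm from the hinge axis and 106 mm above the bench when the lid is closed; it moves with the lid. The bar can turn between gripping fingers.
- lid_hinge (a point): Middle of the lid's hinge axis, which is parallel to the case's y: 80 mm behind the case's origin and 106 mm above the bench, fixed. Its axes turn with the lid (x points from the handle to the hinge).
- plate: Steel keeper plate, 6 mm thick (its x) x 90 mm wide (its y) x 130 mm tall (its z), about 0.25 kg (varies by a quarter), with two dark round marks near the top. Origin: centre of its lower edge. At the start it stands in the slot of case and lid with its lower edge 51 mm above the bench and its top 70 mm above the lid, free to slide straight up; it must rise more than 60 mm to come clear of the lid.
- pocket: Grey plastic upright pocket, fixed to the bench, open at the top, empty: outside 40 (x) x 116 (y) x 65 mm high, inside 28 (x) x 104 (y) mm and 59 mm deep (inner floor 6 mm above the bench). Origin: centre of its underside, z up. The plate stands in it with its width along the pocket's y and 71 mm of it proud; it may lean.
- gear: Bystander, to be left alone: steel gear lying flat, 50 mm across, 22 mm high, beside the pocket.
- spline_stub: Bystander, to be left alone: upright splined steel stub, 32 mm across, 55 mm high, beyond the pocket.
- bearing: Bystander, to be left alone: steel bearing ring lying flat, 52 mm across, 14 mm high, beyond the case.
- spanner: Bystander, to be left alone: steel spanner, 200 mm long, lying flat at the far side.
- screwdriver: Bystander, to be left alone: screwdriver with black handle, lying at the left side.
- washer: Bystander, to be left alone: flat steel washer, 48 mm across, at the right side.
- tub: Bystander, to be left alone: open white plastic tub, 100 mm across, 85 mm high, at the right side.

How it is judged:
On the way, in this order (a step that is already met when the one before it is completed fails the run):
1. the keeper plate is drawn up clear of the closed lid (z of plate in the frame of case above 0.113 m and value of joint lid below 0.15 rad), for 0.1 s.
2. the plate stands in the pocket, let go, and the lid is still closed (z of plate in the frame of pocket between 0 and 0.018 m and x of plate in the frame of pocket between -0.018 and 0.018 m and y of plate in the frame of pocket between -0.02 and 0.02 m and angle between plate's own z axis and vertical below 0.5 rad and contact force between the fingers and plate below 0.1 N and value of joint lid below 0.15 rad), for 0.2 s.
3. the lid is held at its balance point (value of joint lid between 1.491 and 1.651 rad and velocity of joint lid between -0.1 and 0.1 rad/s and contact force between the fingers and lid above 0.5 N and contact force between plate and lid below 0.1 N), for 0.3 s.
At the end, for the whole second after the job is handed in: The lid stands plumb within 0.08 rad (4.5 degrees) of its balance point, still (under 0.1 rad/s), with the fingers pressing on it by more than 0.5 N; the plate stands in the pocket (lower edge at most 12 mm above its floor, leaning at most 0.5 rad), not touched by the fingers (all of step 3 and z of plate in the frame of pocket between 0 and 0.018 m and x of plate in the frame of pocket between -0.018 and 0.018 m and y of plate in the frame of pocket between -0.02 and 0.02 m and angle between plate's own z axis and vertical below 0.5 rad and contact force between the fingers and plate below 0.1 N); the arm keeps its last pose, push and grip.
It fails at once if the lid falls over backwards (past 2.0 rad) (value of joint lid above 2 rad).
It fails at once if the plate is dropped or flung (faster than 0.9 m/s) (linear speed of plate above 0.9 m/s).
It fails at once if a bystander is moved by more than 30 mm (distance of any of gear, spline_stub, bearing, spanner, screwdriver, washer, tub from where it was at the start of the episode above 0.03 m).
It also fails if it takes over 61 s, if anything falls off the work surface, if the arm or the gripper's body presses on something with over 40 N, if the wrist force passes 120 N, or if a joint passes its speed limit or range.

## Working session

There is one attempt and no reset: what is moved stays moved. The work goes in short steps, Python scripts to look and compute and a tool call to move; the robot and the scene stay as the last step left them, time stands still between calls to the robot, and variables do not carry over. Pictures are saved under pics/ and viewed, and the job is handed in when it is done.

Besides the shell and the picture viewer there is one more tool, called after ">>>" by a JSON object that holds its "method" and its "body". carry_out: Moves the arm, as the interface text tells. Its arguments: {"type":"object","properties":{"motion":{"type":"array"},"squeeze":{"type":"number"}},"required":["motion"]}

```bash
mkdir -p pics; ls; python3 - <<'E'
from workcell import status,get_image
import cv2
s=status.observe()
for k,v in s.items(): print(k,v)
for n in("side","top","wrist"):
    d=get_image(n)
    print(n,d["mtx"],d["k1"],d["origin"],d["orientation"])
    cv2.imwrite(f"pics/{n}0.png",d["color"][:,:,::-1])
E
```

```text
pics
time_s 0.0
qpos [ 1.08941064e+00  2.59197955e-01  2.07747769e-02  1.33372137e+00
 -5.55373017e-06  1.41821019e+00]
qd [ 0.00079132  0.0009138   0.00121516 -0.00051151  0.00064799  0.00135224]
effort [ 1.58551240e-03 -5.55638123e+01  3.44535613e+01  1.37615710e-02
 -2.54163997e-04  2.43932362e-05]
ee_pos [0.17748086 0.52031389 0.25566815]
tcp_rot [ 1.63660191e-01  9.86516542e-01 -6.41389844e-04 -2.07483960e-04]
wrist_force [-0.34785839 -0.44251232 -0.87483413]
ft_torque [ 0.00448953 -0.03397134  0.004239  ]
grip_width 0.08557055062554056
side [[602.4571877    0.         323.22997495]
 [  0.         602.4571877  243.84089486]
 [  0.           0.           1.        ]] -0.06854117240765072 [ 0.08273293 -0.92804097  0.68844491] [ 0.83989349 -0.21273817  0.1227342  -0.48400177]
top [[505.33355817   0.         322.50862318]
 [  0.         505.33355817 237.59473205]
 [  0.           0.           1.        ]] -0.04082600352732874 [ 0.3695071  -0.02123971  1.31048295] [ 0.71252045 -0.69498431  0.05947663 -0.07598647]
wrist [[351.49994112   0.         321.06605615]
 [  0.         351.49994112 241.84517909]
 [  0.           0.           1.        ]] -0.033916002486990005 [0.10533759 0.54557297 0.372212  ] [0.80388867 0.57590123 0.08629436 0.12105395]
```

View pics/side0.png

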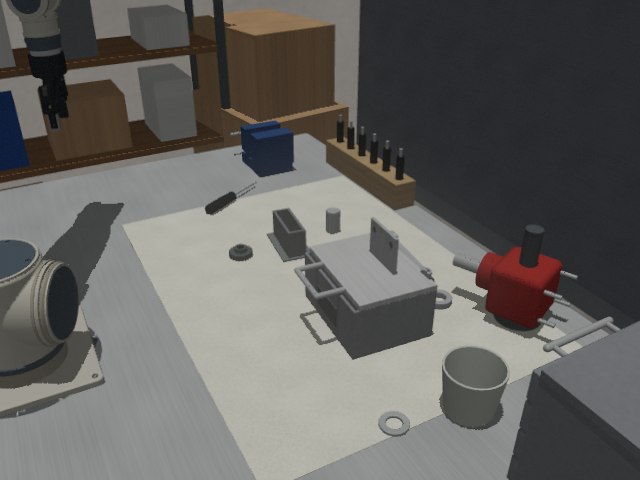

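View pics/top0.png

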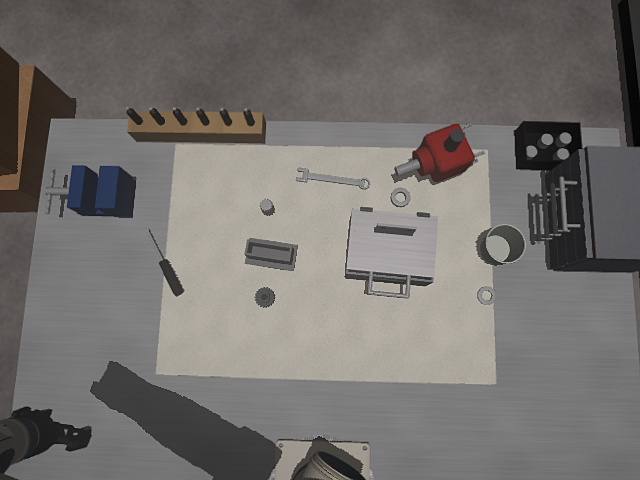

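View pics/wrist0.png

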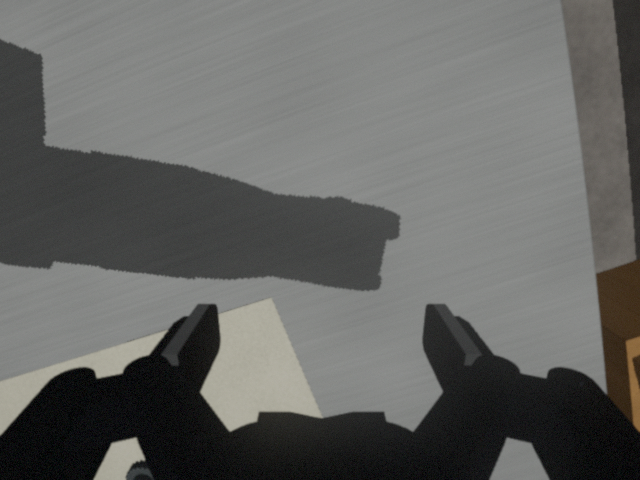

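The side view shows the case around (370,295) with the plate standing at (383,245), and the pocket at (289,232). In the top view the lid is at (390,245), the plate top at (395,230), the loop handle's bar at (388,295) and the pocket at (271,252). I'll zoom in to measure.

```bash
cat > h.py <<'E'
import numpy as np,cv2
from scipy.spatial.transform import Rotation as R
from workcell import status,get_image,workorder
def ray(d,uv):
    p=cv2.undistortPoints(np.array(uv,float).reshape(-1,1,2),d["mtx"],np.array([d["k1"],0,0,0,0.]))[:,0] if 0 else None
    K=d["mtx"];q=(np.array(uv,float).reshape(-1,2)-[K[0,2],K[1,2]])/[K[0,0],K[1,1]]
    s=q.copy()
    for _ in range(20): s=q/(1+d["k1"]*(s**2).sum(1,keepdims=True))
    v=np.c_[s,np.ones(len(s))]
    return np.array(d["origin"]),R.from_quat(d["orientation"]).apply(v)
def onz(d,uv,z):
    o,v=ray(d,uv); return o+v*((z-o[2])/v[:,2])[:,None]
def proj(d,P):
    p=R.from_quat(d["orientation"]).inv().apply(np.atleast_2d(P)-np.array(d["origin"]))
    s=p[:,:2]/p[:,2:]; s=s*(1+d["k1"]*(s**2).sum(1,keepdims=True))
    K=d["mtx"]; return s*[K[0,0],K[1,1]]+[K[0,2],K[1,2]]
def tri(d1,u1,d2,u2):
    o1,v1=ray(d1,u1);o2,v2=ray(d2,u2);v1=v1[0];v2=v2[0]
    t=np.linalg.lstsq(np.c_[v1,-v2],o2-o1,rcond=None)[0]
    a=o1+t[0]*v1;b=o2+t[1]*v2
    return (a+b)/2,np.linalg.norm(a-b)
def crop(d,x0,y0,x1,y1,f,name):
    c=d["color"][y0:y1,x0:x1,::-1]
    cv2.imwrite(name,cv2.resize(c,None,fx=f,fy=f,interpolation=cv2.INTER_CUBIC))
E
python3 - <<'E'
from h import *
d=get_image("top");crop(d,235,190,445,310,3.8,"pics/t1.png")
d=get_image("side");crop(d,230,195,450,355,3.6,"pics/s1.png")
E
```

```text
(no output)
```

View pics/t1.png

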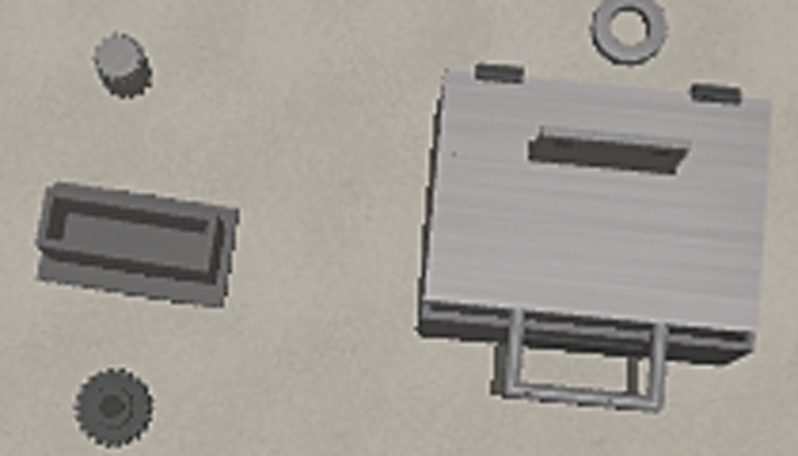

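View pics/s1.png

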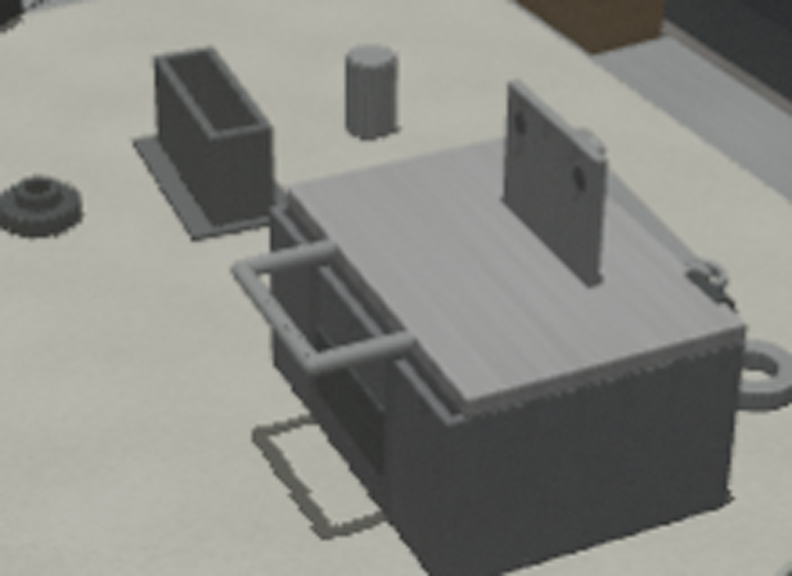

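```bash
python3 - <<'E'
from h import *
t=get_image("top");s=get_image("side")
T=lambda a:np.array(a,float)/3.8+[235,190]
S=lambda a:np.array(a,float)/3.6+[230,195]
def show(n,a,z,d=t,f=T):
    p=onz(d,f(a),z);print(n,p[:,:2].round(4).tolist(),'mean',p.mean(0).round(4)[:2]);return p
def yaw(v): return np.degrees(np.arctan2(v[1],v[0]))
p=show("lid T BL BR FL FR",[(445,70),(771,100),(427,300),(755,332)],.111)
print(yaw(p[0]-p[1])-90,yaw(p[2]-p[3])-90,yaw(p[0]-p[2]),np.linalg.norm(p[0]-p[1]),np.linalg.norm(p[0]-p[2]))
p=show("lid S FL FR BR",[(288,187),(468,405),(743,325)],.111,s,S)
print(yaw(p[0]-p[1])-90,yaw(p[2]-p[1]))
p=show("pocket T",[(53,183),(224,208),(213,275),(40,247)],.065)
print(yaw(p[0]-p[1])-90,yaw(p[3]-p[2])-90,np.linalg.norm(p[0]-p[1]),np.linalg.norm(p[0]-p[3]))
p=show("pocket S TL TBack BR FR",[(155,58),(212,47),(271,126),(212,137)],.065,s,S)
print(yaw(p[0]-p[3])-90,yaw(p[1]-p[2])-90,yaw(p[2]-p[3]))
p=show("plate T",[(541,128),(690,147)],.181);print(yaw(p[0]-p[1])-90)
p=show("plate S far front, near back",[(510,82),(605,155)],.181,s,S);print(yaw(p[0]-p[1])-90)
p=show("bar T",[(505,394),(662,404)],.106);print(yaw(p[0]-p[1])-90)
p=show("bar S",[(240,268),(315,363)],.106,s,S);print(yaw(p[0]-p[1])-90)
E
```

```text
lid T BL BR FL FR [[0.6765, -0.0603], [0.6613, -0.2691], [0.5273, -0.0514], [0.512, -0.2567]] mean [ 0.5943 -0.1594]
-4.144833283643891 -4.268582521366497 -3.435332471246996 0.2093894235556549 0.14941534701415013
lid S FL FR BR [[0.5297, -0.0502], [0.5119, -0.2608], [0.6605, -0.2685]] mean [ 0.5674 -0.1932]
-4.849508022129896 -2.9865259536566358
pocket T [[0.6054, 0.1967], [0.5912, 0.0824], [0.5465, 0.0879], [0.5623, 0.2029]] mean [0.5764 0.1425]
-7.080543585388014 -7.842182743563626 0.11513674392031702 0.04358310520573352
pocket S TL TBack BR FR [[0.5654, 0.2033], [0.6039, 0.2], [0.5895, 0.0886], [0.5527, 0.0931]] mean [0.5779 0.1463]
-6.623539517449544 -7.353924245286109 -7.067661782413401
plate T [[0.6239, -0.1163], [0.6142, -0.2056]] mean [ 0.619 -0.161]
-6.167664837261356
plate S far front, near back [[0.6222, -0.1168], [0.6218, -0.2015]] mean [ 0.622  -0.1592]
-0.2797875665641385
bar T [[0.47, -0.1012], [0.4661, -0.1992]] mean [ 0.468  -0.1502]
-2.266744224531905
bar S [[0.4758, -0.1022], [0.4701, -0.1927]] mean [ 0.473  -0.1475]
-3.599020122444344
```

```bash
cat >> h.py <<'E'
def down(yd):  # tool z down, tool y at world angle yd (deg)
    a=np.radians(yd);y=np.array([np.cos(a),np.sin(a),0]);z=np.array([0,0,-1.]);x=np.cross(y,z)
    return R.from_matrix(np.c_[x,y,z])
def rows(p0,q0,p1,q1,n,jaw,frac=1.0):
    # straight line in n rows from p0,q0 to p1,q1 (rotation objects); shifts in axes at row start
    out=[];p=np.array(p0,float);q=q0
    rv=(q0.inv()*q1).as_rotvec()
    for i in range(1,n+1):
        t=i/n;qt=q0*R.from_rotvec(rv*t)
        pt=np.array(p0)+(np.array(p1)-p0)*t
        r=(q.inv()*qt).as_rotvec().round(3);s=q.inv().apply(pt-p).round(4)
        out.append(list(r)+list(s)+[jaw]); p=p+q.apply(s);q=q*R.from_rotvec(r)
    for r in out: print(','.join(f'{v:g}' for v in r)+',')
    return p,q
E
python3 - <<'E'
from h import *
p,q=rows([.178,.521,.256],down(71.2),[.620,-.161,.262],down(-4.1),16,1)
print(p,q.as_quat())
E
```

```text
0,0,0.082,-0.0399,-0.0314,-0.0004,1,
0,0,0.082,-0.0423,-0.0281,-0.0004,1,
0,0,0.082,-0.0445,-0.0245,-0.0003,1,
0,0,0.083,-0.0464,-0.0208,-0.0004,1,
0,0,0.082,-0.0479,-0.0169,-0.0004,1,
0,0,0.082,-0.0491,-0.0129,-0.0003,1,
0,0,0.082,-0.05,-0.0088,-0.0004,1,
0,0,0.082,-0.0506,-0.0047,-0.0004,1,
0,0,0.082,-0.0508,-0.0006,-0.0004,1,
0,0,0.082,-0.0507,0.0037,-0.0003,1,
0,0,0.083,-0.0502,0.0077,-0.0004,1,
0,0,0.082,-0.0493,0.0119,-0.0004,1,
0,0,0.082,-0.0483,0.0159,-0.0004,1,
0,0,0.082,-0.0468,0.0198,-0.0003,1,
0,0,0.082,-0.045,0.0236,-0.0004,1,
0,0,0.082,-0.0429,0.0271,-0.0004,1,
[ 0.61997373 -0.1610279   0.262     ] [0.73186922 0.68144511 0.         0.        ]
```

>>> {"method": "carry_out", "body": {"motion": [0,0,0.082,-0.04,-0.0314,0,1,0,0,0.082,-0.0423,-0.028,0,1,0,0,0.082,-0.0445,-0.0245,0,1,0,0,0.083,-0.0464,-0.021,0,1,0,0,0.082,-0.048,-0.017,0,1,0,0,0.082,-0.049,-0.013,0,1,0,0,0.082,-0.05,-0.009,0,1,0,0,0.082,-0.0505,-0.0047,0,1]}}

```text
time_s: 1.35
ee_pos: [0.3987, 0.1776, 0.2565]
tcp_rot: [0.474, 0.88, 0.0, 0.0]
wrist_force: [0.4, 0.3, -0.0]
grip_width: 0.0856
```

>>> {"method": "carry_out", "body": {"motion": [0,0,0.082,-0.051,-0.0006,0,1,0,0,0.082,-0.0507,0.0037,0,1,0,0,0.083,-0.05,0.008,0,1,0,0,0.082,-0.049,0.012,0,1,0,0,0.082,-0.048,0.016,0,1,0,0,0.082,-0.047,0.02,0,1,0,0,0.082,-0.045,0.0236,0,1,0,0,0.082,-0.043,0.027,0,1]}}

```text
time_s: 2.35
ee_pos: [0.62, -0.1632, 0.2562]
tcp_rot: [0.733, 0.68, 0.0, 0.0]
wrist_force: [0.9, -0.4, 0.6]
grip_width: 0.0852
```

>>> {"method": "carry_out", "body": {"motion": [0,0,0,0,0,0,1]}}

```text
time_s: 2.48
ee_pos: [0.6204, -0.1646, 0.2545]
tcp_rot: [0.733, 0.68, -0.0, -0.001]
wrist_force: [-0.0, 0.8, 0.6]
grip_width: 0.0854
```

```bash
python3 - <<'E'
from h import *
s=status.observe();print(s["time_s"],s["ee_pos"],R.from_quat(s["tcp_rot"]).as_matrix().round(4),s["qpos"],s["wrist_force"])
d=get_image("wrist");cv2.imwrite("pics/w1.png",d["color"][:,:,::-1])
for n,P in dict(platetop_l=[.6194+.045*.0715,-.1618+.0449,.181],platetop_r=[.6194-.0032,-.1618-.0449,.181]).items(): print(n,proj(d,P))
E
```

```text
2.475 [ 0.62037202 -0.16463023  0.2545484 ] [[ 7.590e-02  9.971e-01 -1.400e-03]
 [ 9.971e-01 -7.590e-02  2.000e-04]
 [ 1.000e-04 -1.500e-03 -1.000e+00]] [-3.89873571e-01  4.21246249e-01  2.59708732e-01  1.41067767e+00
 -3.34406848e-04  1.25689374e+00] [-0.03124697  0.81141722  0.55908071]
platetop_l [[320.68851807 188.41338144]]
platetop_r [[321.24136574 334.39901038]]
```

View pics/w1.png

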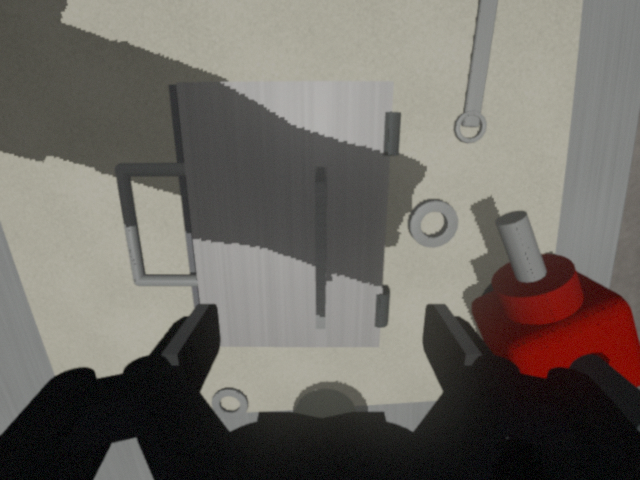

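```bash
python3 - <<'E'
from h import *
d=get_image("wrist");crop(d,280,140,370,345,2.9,"pics/w2.png")
c=(np.clip(cv2.imread("pics/w2.png").astype(float)*1.8,0,255)).astype(np.uint8);cv2.imwrite("pics/w2b.png",c)
print(d["origin"])
a=np.array([np.cos(np.radians(-4.1)),np.sin(np.radians(-4.1))]);b=np.array([-a[1],a[0]]);o=np.array([.5895,-.1596])
for z in(.181,.111):
  for yy in(.045,-.045):
    for xx in(.027,.033): print(z,yy,xx,proj(d,[*(o+a*xx+b*yy),z]).round(1))
E
```

```text
[ 0.62450678 -0.08704085  0.37156118]
0.181 0.045 0.027 [[317.1 191.2]]
0.181 0.045 0.033 [[328.2 191.2]]
0.181 -0.045 0.027 [[317.8 336.2]]
0.181 -0.045 0.033 [[327.4 336.2]]
0.111 0.045 0.027 [[318.4 176.3]]
0.111 0.045 0.033 [[326.6 176.3]]
0.111 -0.045 0.027 [[318.8 288.7]]
0.111 -0.045 0.033 [[326.2 288.7]]
```

View pics/w2b.png

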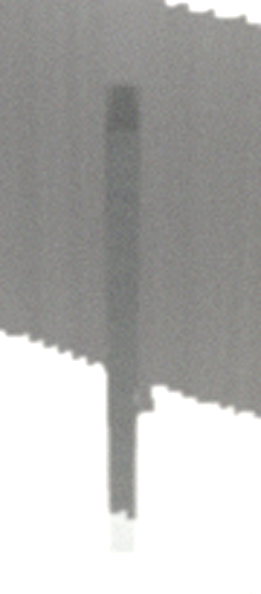

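The plate's top face is at wrist pixels (322,185) to (322,330), within about 1 mm of my estimate in x and about 4 mm to the left in y. I'll shift and descend.

>>> {"method": "carry_out", "body": {"motion": [0,0,0,0.004,-0.0005,0.015,1,0,0,0,0,0,0.015,1,0,0,0,0,0,0.015,1,0,0,0,0,0,0.015,1,0,0,0,0,0,0.015,1,0,0,0,0,0,0.012,1,0,0,0,0,0,0,-1,0,0,0,0,0,0,-1], "squeeze": 60}}

```text
time_s: 3.58
ee_pos: [0.6193, -0.1577, 0.1697]
tcp_rot: [0.732, 0.681, 0.0, 0.0]
wrist_force: [-0.2, 0.2, 0.0]
grip_width: 0.0515
```

>>> {"method": "carry_out", "body": {"motion": [0,0,0,0,0,0,-1,0,0,0,0,0,0,-1,0,0,0,0,0,0,-1,0,0,0,0,0,0,-1]}}

```text
time_s: 4.08
ee_pos: [0.6193, -0.1577, 0.1698]
tcp_rot: [0.732, 0.681, 0.0, 0.0]
wrist_force: [-0.2, -0.0, 3.8]
grip_width: 0.0047
```

```bash
python3 - <<'E'
from h import *
s=status.observe();print(s["time_s"],s["ee_pos"],s["grip_width"],s["wrist_force"],s["ft_torque"])
d=get_image("side");crop(d,290,150,470,350,3,"pics/s2.png")
E
```

```text
4.075 [ 0.61928639 -0.15766345  0.16975137] 0.004729004158636046 [-0.2082663  -0.03492291  3.84378905] [-0.03427671 -0.05618018 -0.01861112]
```

View pics/s2.png

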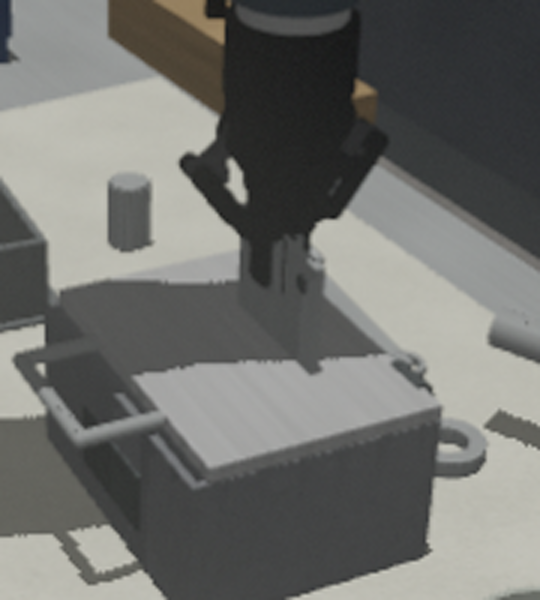

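The fingers hold the plate near its upper edge and the lid is still closed. Next I lift it straight up.

>>> {"method": "carry_out", "body": {"motion": [0,0,0,0,0,-0.005,-1,0,0,0,0,0,-0.01,-1,0,0,0,0,0,-0.012,-1,0,0,0,0,0,-0.012,-1,0,0,0,0,0,-0.014,-1,0,0,0,0,0,-0.014,-1,0,0,0,0,0,-0.013,-1,0,0,0,0,0,-0.01,-1]}}

```text
time_s: 5.12
ee_pos: [0.6191, -0.1576, 0.2603]
tcp_rot: [0.732, 0.681, 0.0, 0.0]
wrist_force: [-0.8, 0.4, -2.4]
grip_width: 0.0053
```

>>> {"method": "carry_out", "body": {"motion": [0,0,0,0,0,-0.005,-1,0,0,0,0,0,0,-1,0,0,0,0,0,0,-1]}}

```text
time_s: 5.5
ee_pos: [0.6189, -0.1575, 0.2638]
tcp_rot: [0.732, 0.681, -0.0, -0.0]
wrist_force: [-0.3, -0.6, -2.4]
grip_width: 0.0052
```

```bash
python3 - <<'E'
from h import *
s=status.observe();print(s["time_s"],s["ee_pos"],s["grip_width"],s["wrist_force"],s["ft_torque"])
d=get_image("side");crop(d,290,100,470,300,3,"pics/s3.png")
p,q=rows(s["ee_pos"],down(-4.25),[.577,.1445,.256],down(-7.1),12,-1)
E
```

```text
5.5 [ 0.61890612 -0.15752936  0.26375299] 0.005237704689614029 [-0.2567134  -0.55869785 -2.43761948] [ 0.00820358 -0.01879245  0.02589205]
0,0,0.004,0.0248,-0.0053,0.0006,-1,
0,0,0.004,0.0249,-0.0055,0.0007,-1,
0,0,0.004,0.0248,-0.0055,0.0006,-1,
0,0,0.005,0.0247,-0.0057,0.0007,-1,
0,0,0.004,0.0248,-0.0058,0.0006,-1,
0,0,0.004,0.0247,-0.0058,0.0007,-1,
0,0,0.004,0.0247,-0.006,0.0006,-1,
0,0,0.004,0.0247,-0.0061,0.0007,-1,
0,0,0.004,0.0246,-0.0061,0.0006,-1,
0,0,0.004,0.0247,-0.0063,0.0007,-1,
0,0,0.005,0.0246,-0.0063,0.0006,-1,
0,0,0.004,0.0245,-0.0065,0.0007,-1,
```

View pics/s3.png

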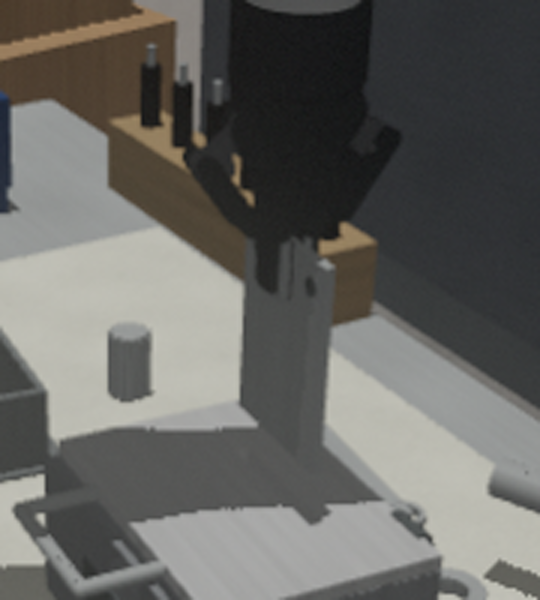

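The plate hangs straight and clear of the lid, and the lid is closed. Now across to the pocket.

>>> {"method": "carry_out", "body": {"motion": [0,0,0.004,0.012,-0.0025,0,-1,0,0,0.004,0.025,-0.0055,0,-1,0,0,0.004,0.028,-0.006,0,-1,0,0,0.005,0.028,-0.0062,0,-1,0,0,0.004,0.028,-0.0064,0,-1,0,0,0.004,0.028,-0.0066,0,-1,0,0,0.004,0.028,-0.0068,0,-1,0,0,0.004,0.028,-0.0069,0,-1]}}

```text
time_s: 6.55
ee_pos: [0.5897, 0.0524, 0.2642]
tcp_rot: [0.743, 0.669, 0.0, -0.0]
wrist_force: [0.5, 0.4, -1.3]
grip_width: 0.0053
```

>>> {"method": "carry_out", "body": {"motion": [0,0,0.004,0.028,-0.0069,0,-1,0,0,0.004,0.028,-0.007,0,-1,0,0,0.005,0.024,-0.006,0,-1,0,0,0.004,0.012,-0.003,0,-1,0,0,0,0,0,0,-1,0,0,0,0,0,0,-1]}}

```text
time_s: 7.3
ee_pos: [0.5777, 0.1442, 0.2642]
tcp_rot: [0.749, 0.663, -0.0, 0.0]
wrist_force: [-0.3, 0.2, -2.2]
grip_width: 0.0053
```

```bash
python3 - <<'E'
from h import *
s=status.observe();print(s["time_s"],s["ee_pos"],R.from_quat(s["tcp_rot"]).as_matrix().round(4).tolist(),s["grip_width"],s["wrist_force"],s["ft_torque"])
d=get_image("side");crop(d,200,80,380,280,3,"pics/s4.png")
d=get_image("wrist");cv2.imwrite("pics/w4.png",d["color"][:,:,::-1])
a=np.array([np.cos(np.radians(-7.1)),np.sin(np.radians(-7.1))]);b=np.array([-a[1],a[0]]);o=np.array([.577,.1445])
for X,Y,z in((.02,.058,.065),(-.02,.058,.065),(.02,-.058,.065),(-.02,-.058,.065)): print(proj(d,[*(o+a*X+b*Y),z]).round(1))
E
```

```text
7.3 [0.57769887 0.14418697 0.2642109 ] [[0.122, 0.9925, -0.0001], [0.9925, -0.122, -0.0003], [-0.0003, -0.0001, -1.0]] 0.005257545539326543 [-0.25223339  0.16623866 -2.20063852] [-0.00926526  0.06077489  0.04626747]
[[344.5 154.8]]
[[298.8 154.7]]
[[341.9 277.6]]
[[300.7 277.4]]
```

View pics/s4.png

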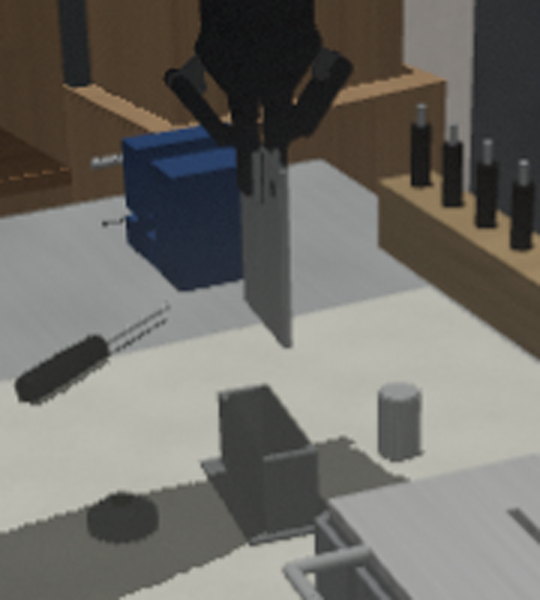

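View pics/w4.png

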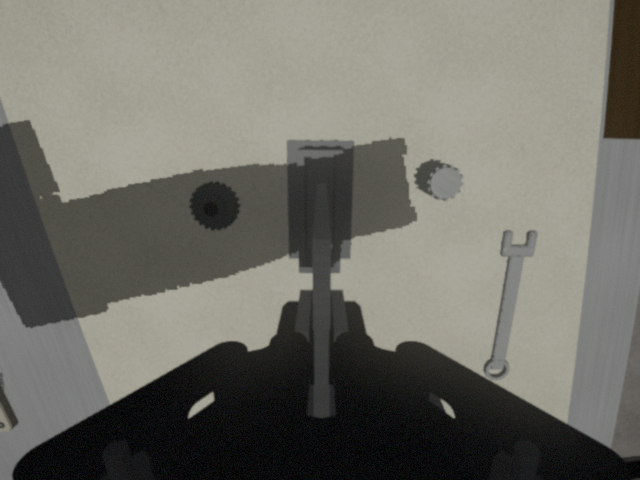

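```bash
python3 - <<'E'
from h import *
d=get_image("side")
S=lambda a:np.array(a,float)/3+[200,80]
p=onz(d,S([(291,347),(245,298)]),.145);print(p,p.mean(0))
p=onz(d,S([(220,393),(268,384),(317,449),(265,460)]),.065);print(p,p.mean(0))
w=get_image("wrist");crop(w,270,130,370,430,2,"pics/w5.png")
t=get_image("top");crop(t,220,180,340,300,5,"pics/t5.png")
E
```

```text
[[0.57680077 0.09916714 0.145     ]
 [0.58403201 0.19037466 0.145     ]] [0.58041639 0.1447709  0.145     ]
[[0.56623607 0.20348601 0.065     ]
 [0.60490878 0.19981076 0.065     ]
 [0.59091059 0.08949547 0.065     ]
 [0.55109156 0.09259749 0.065     ]] [0.57828675 0.14634743 0.065     ]
```

View pics/w5.png

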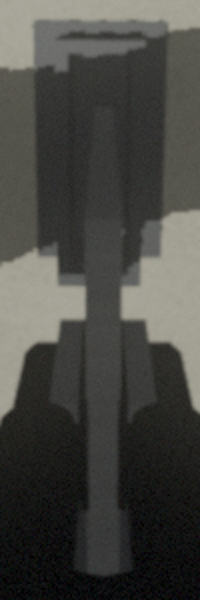

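View pics/t5.png

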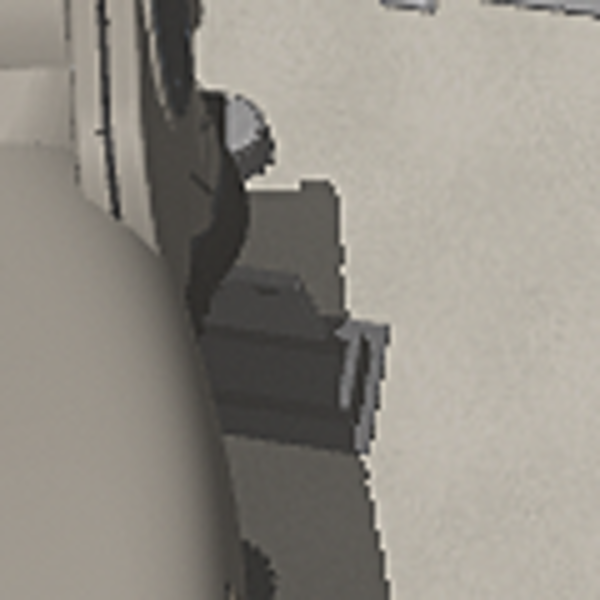

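Measured in the same side view, the plate is 1.5 to 2 mm off the pocket centre, against about 7 to 11 mm of slack. I'll correct that and lower it.

>>> {"method": "carry_out", "body": {"motion": [0,0,0,0.002,-0.0015,0.01,-1,0,0,0,0,0,0.015,-1,0,0,0,0,0,0.015,-1,0,0,0,0,0,0.012,-1,0,0,0,0,0,0.01,-1,0,0,0,0,0,0.01,-1,0,0,0,0,0,0.01,-1,0,0,0,0,0,0.01,-1]}}

```text
time_s: 8.55
ee_pos: [0.5765, 0.1469, 0.1717]
tcp_rot: [0.749, 0.663, 0.0, 0.0]
wrist_force: [-0.1, 0.4, -2.2]
grip_width: 0.0056
```

>>> {"method": "carry_out", "body": {"motion": [0,0,0,0,0,0.01,-1,0,0,0,0,0,0.01,-1,0,0,0,0,0,0.01,-1,0,0,0,0,0,0.008,-1,0,0,0,0,0,0,-1]}}

```text
time_s: 9.18
ee_pos: [0.5761, 0.1468, 0.1336]
tcp_rot: [0.749, 0.663, -0.0, -0.0]
wrist_force: [-0.1, -0.2, -1.1]
grip_width: 0.0053
```

```bash
python3 - <<'E'
from h import *
s=status.observe();print(s["time_s"],s["ee_pos"],s["grip_width"],s["wrist_force"],s["ft_torque"])
d=get_image("side");crop(d,200,120,380,320,3,"pics/s6.png")
E
```

```text
9.175 [0.57609503 0.14684773 0.13357926] 0.0053348752172857035 [-0.14149472 -0.2083429  -1.11443909] [-0.0449601   0.04634361  0.01984163]
```

View pics/s6.png

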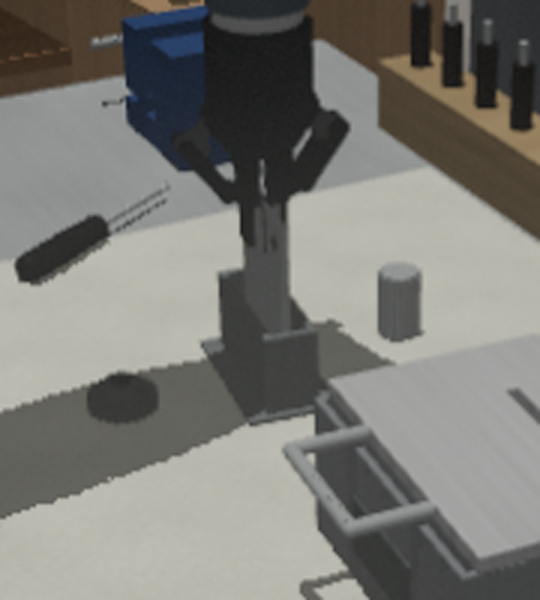

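The plate is inside the pocket, with about 8 mm left. I'll lower gently until it touches.

>>> {"method": "carry_out", "body": {"motion": [0,0,0,0,0,0.002,-1,0,0,0,0,0,0.002,-1,0,0,0,0,0,0.002,-1,0,0,0,0,0,0,-1]}}

```text
time_s: 9.72
ee_pos: [0.5763, 0.1469, 0.1281]
tcp_rot: [0.749, 0.663, -0.0, -0.0]
wrist_force: [-0.5, 0.6, -2.0]
grip_width: 0.0052
```

>>> {"method": "carry_out", "body": {"motion": [0,0,0,0,0,0.001,-1,0,0,0,0,0,0.001,-1,0,0,0,0,0,0,-1]}}

```text
time_s: 10.1
ee_pos: [0.5763, 0.1469, 0.1262]
tcp_rot: [0.749, 0.663, -0.0, -0.0]
wrist_force: [-0.1, 0.5, -1.1]
grip_width: 0.0056
```

>>> {"method": "carry_out", "body": {"motion": [0,0,0,0,0,0.001,-1,0,0,0,0,0,0.001,-1,0,0,0,0,0,0,-1]}}

```text
time_s: 10.48
ee_pos: [0.5765, 0.1469, 0.1247]
tcp_rot: [0.749, 0.663, 0.0, 0.0]
wrist_force: [-1.4, -0.1, 3.3]
grip_width: 0.0049
```

The force flipped to +3.3 N, so it's on the floor. Now I let go.

>>> {"method": "carry_out", "body": {"motion": [0,0,0,0,0,0,-0.5,0,0,0,0,0,0,0,0,0,0,0,0,0,1,0,0,0,0,0,0,1,0,0,0,0,0,0,1,0,0,0,0,0,0,1,0,0,0,0,0,-0.01,1,0,0,0,0,0,-0.02,1]}}

```text
time_s: 11.48
ee_pos: [0.5761, 0.1468, 0.1546]
tcp_rot: [0.749, 0.663, -0.0, -0.0]
wrist_force: [0.4, 0.5, 0.6]
grip_width: 0.0852
```

```bash
python3 - <<'E'
from h import *
s=status.observe();print(s["time_s"],s["ee_pos"],s["grip_width"],s["wrist_force"],s["ft_torque"])
d=get_image("side");crop(d,200,120,380,320,3,"pics/s7.png")
E
```

```text
11.475 [0.57608665 0.14684415 0.15457043] 0.08518220005960134 [0.44394257 0.52410261 0.61497711] [ 0.0486972   0.07676108 -0.0305501 ]
```

View pics/s7.png

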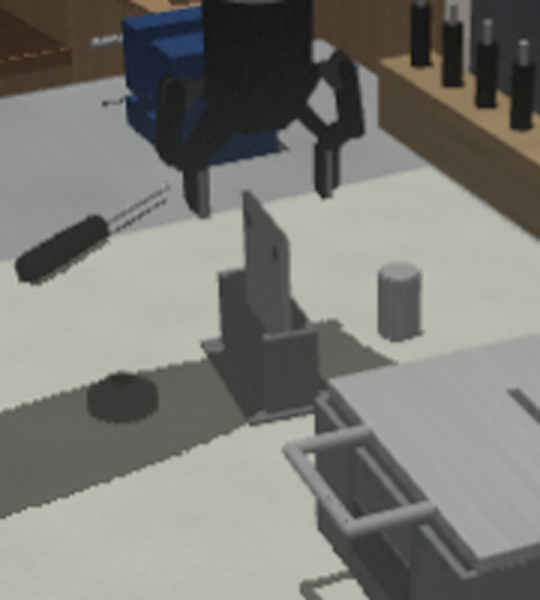

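The plate stands upright in the pocket, released. Now to the handle bar.

```bash
python3 - <<'E'
from h import *
rows([.5761,.1468,.2146],down(-7.0),[.4705,-.1510,.2046],down(-4.1),8,-.3)
E
```

```text
0,0,-0.006,-0.0386,-0.0086,0.0013,-0.3,
0,0,-0.007,-0.0385,-0.0088,0.0012,-0.3,
0,0,-0.006,-0.0384,-0.009,0.0013,-0.3,
0,0,-0.006,-0.0384,-0.0093,0.0012,-0.3,
0,0,-0.007,-0.0383,-0.0095,0.0013,-0.3,
0,0,-0.006,-0.0383,-0.0098,0.0012,-0.3,
0,0,-0.006,-0.0382,-0.0101,0.0013,-0.3,
0,0,-0.007,-0.0381,-0.0102,0.0012,-0.3,
```

>>> {"method": "carry_out", "body": {"motion": [0,0,0,0,0,-0.02,1,0,0,0,0,0,-0.02,1,0,0,0,0,0,-0.02,1,0,0,-0.006,-0.02,-0.0045,0,1,0,0,-0.006,-0.038,-0.0088,0,1,0,0,-0.007,-0.038,-0.009,0.002,1,0,0,-0.006,-0.038,-0.009,0.002,-0.3,0,0,-0.006,-0.038,-0.0095,0.002,-0.3]}}

```text
time_s: 12.52
ee_pos: [0.5168, -0.0208, 0.2086]
tcp_rot: [0.738, 0.674, 0.0, 0.0]
wrist_force: [0.6, -0.2, -0.0]
grip_width: 0.0514
```

>>> {"method": "carry_out", "body": {"motion": [0,0,-0.006,-0.038,-0.0095,0.002,-0.3,0,0,-0.006,-0.038,-0.0095,0.002,-0.3,0,0,-0.007,-0.038,-0.01,0,-0.3,0,0,0,-0.02,-0.005,0,-0.3,0,0,0,0,0,0,-0.3,0,0,0,0,0,0,-0.3]}}

```text
time_s: 13.28
ee_pos: [0.4724, -0.15, 0.2045]
tcp_rot: [0.732, 0.681, 0.0, 0.0]
wrist_force: [0.6, -0.6, 0.6]
grip_width: 0.0299
```

```bash
python3 - <<'E'
from h import *
s=status.observe();print(s["time_s"],s["ee_pos"],R.from_quat(s["tcp_rot"]).as_matrix().round(4).tolist(),s["grip_width"],s["wrist_force"],s["ft_torque"])
d=get_image("side");crop(d,230,130,430,330,3,"pics/s8.png")
d=get_image("wrist");cv2.imwrite("pics/w8.png",d["color"][:,:,::-1])
a=np.array([np.cos(np.radians(-4.1)),np.sin(np.radians(-4.1))]);b=np.array([-a[1],a[0]]);o=np.array([.5895,-.1596])
for X,Y,z in((-.12,.045,.106),(-.12,-.045,.106)): print(proj(d,[*(o+a*X+b*Y),z]).round(1))
E
```

```text
13.275 [ 0.47239483 -0.15004336  0.20448231] [[0.072, 0.9974, 0.0004], [0.9974, -0.072, 0.0], [0.0001, 0.0004, -1.0]] 0.029854181460513943 [ 0.6106891  -0.63552975  0.55897506] [-0.03261    -0.003391    0.00316291]
[[318.6 189.2]]
[[318.7 320. ]]
```

View pics/s8.png

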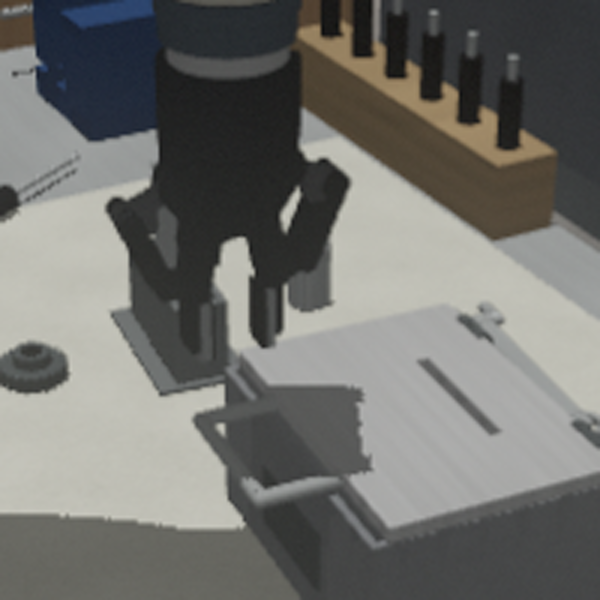

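View pics/w8.png

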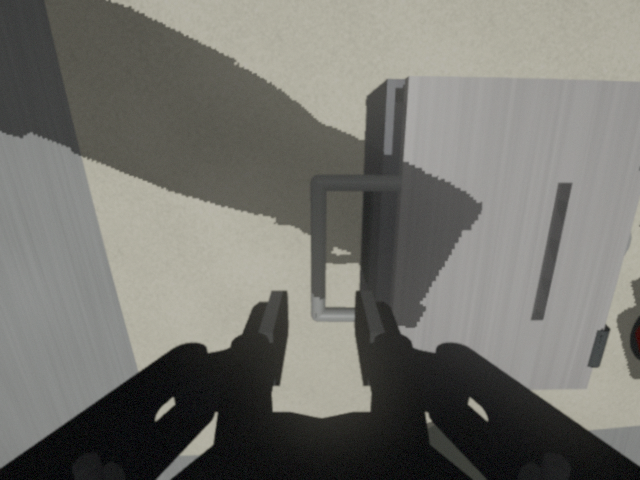

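The bar is at wrist columns 311–327 (centre 319, predicted 318.6), so the estimate holds. I need to shift 2 mm towards the base and descend.

>>> {"method": "carry_out", "body": {"motion": [0,0,0,0,-0.0022,0.015,-0.3,0,0,0,0,0,0.015,-0.3,0,0,0,0,0,0.015,-0.3,0,0,0,0,0,0.015,-0.3,0,0,0,0,0,0.012,-0.3,0,0,0,0,0,0.01,-0.3,0,0,0,0,0,0.009,-0.3,0,0,0,0,0,0,-0.3]}}

```text
time_s: 14.38
ee_pos: [0.4698, -0.1501, 0.1127]
tcp_rot: [0.732, 0.681, -0.0, -0.0]
wrist_force: [-0.2, 0.5, 1.2]
grip_width: 0.0301
```

```bash
python3 - <<'E'
from h import *
s=status.observe();print(s["time_s"],s["ee_pos"],s["grip_width"],s["wrist_force"],s["ft_torque"])
d=get_image("side");crop(d,230,180,430,380,3,"pics/s9.png")
E
```

```text
14.375 [ 0.46981695 -0.15013009  0.11272207] 0.030054076652937616 [-0.22862637  0.47356542  1.19514054] [-0.0200699  -0.02716973 -0.02808096]
```

View pics/s9.png

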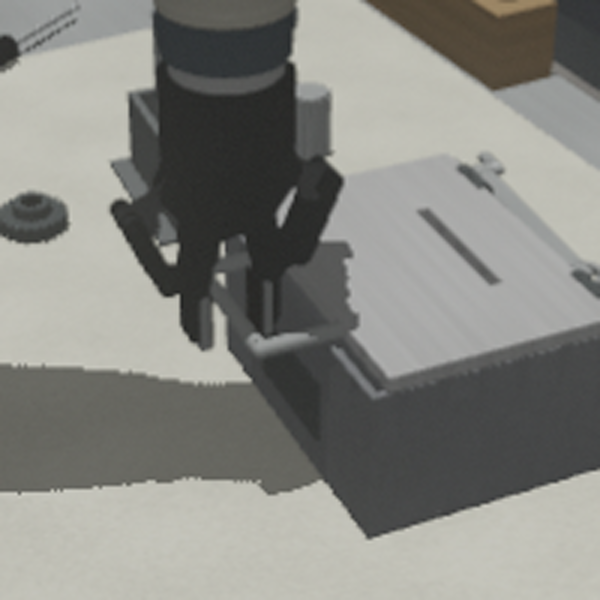

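The fingers straddle the bar, with one inside the loop. I'll close.

>>> {"method": "carry_out", "body": {"motion": [0,0,0,0,0,0,-1,0,0,0,0,0,0,-1,0,0,0,0,0,0,-1,0,0,0,0,0,0,-1], "squeeze": 50}}

```text
time_s: 14.92
ee_pos: [0.4704, -0.1504, 0.1137]
tcp_rot: [0.732, 0.681, 0.0, 0.0]
wrist_force: [0.1, 0.9, 5.0]
grip_width: 0.0084
```

```bash
python3 - <<'E'
from h import *
s=status.observe();print(s["time_s"],s["ee_pos"],s["grip_width"],s["wrist_force"],s["ft_torque"])
p0=s["ee_pos"]
# arc: bar offset in plane of case x / z ; hinge
a=np.array([np.cos(np.radians(-4.1)),np.sin(np.radians(-4.1))])
n=48;L=.2
th=np.pi/2*(lambda t:t)(np.linspace(0,1,n+1))
t=np.linspace(0,1,n+1); th=np.pi/2*(t-np.sin(2*np.pi*t)/(2*np.pi)*.6)
X=L*(1-np.cos(th));Z=L*np.sin(th)
for i in range(n): print(i,'ty %.4f tz %.4f th %.3f'%(X[i+1]-X[i],-(Z[i+1]-Z[i]),th[i+1]))
E
```

```text
14.925 [ 0.47035031 -0.15040104  0.1137406 ] 0.008376020568609959 [0.10839131 0.87922179 4.97287494] [ 0.05478661  0.00213412 -0.03567763]
0 ty 0.0000 tz -0.0026 th 0.013
1 ty 0.0001 tz -0.0027 th 0.027
2 ty 0.0001 tz -0.0028 th 0.041
3 ty 0.0001 tz -0.0030 th 0.056
4 ty 0.0002 tz -0.0033 th 0.072
5 ty 0.0003 tz -0.0036 th 0.090
6 ty 0.0004 tz -0.0039 th 0.110
7 ty 0.0005 tz -0.0043 th 0.132
8 ty 0.0007 tz -0.0048 th 0.156
9 ty 0.0009 tz -0.0052 th 0.182
10 ty 0.0011 tz -0.0057 th 0.211
11 ty 0.0014 tz -0.0061 th 0.243
12 ty 0.0017 tz -0.0066 th 0.277
13 ty 0.0021 tz -0.0070 th 0.313
14 ty 0.0025 tz -0.0074 th 0.352
15 ty 0.0030 tz -0.0077 th 0.394
16 ty 0.0035 tz -0.0080 th 0.437
17 ty 0.0041 tz -0.0082 th 0.483
18 ty 0.0046 tz -0.0083 th 0.530
19 ty 0.0052 tz -0.0083 th 0.579
20 ty 0.0057 tz -0.0083 th 0.630
21 ty 0.0063 tz -0.0081 th 0.681
22 ty 0.0068 tz -0.0079 th 0.733
23 ty 0.0072 tz -0.0076 th 0.785
24 ty 0.0076 tz -0.0072 th 0.838
25 ty 0.0079 tz -0.0068 th 0.890
26 ty 0.0081 tz -0.0063 th 0.941
27 ty 0.0083 tz -0.0057 th 0.991
28 ty 0.0083 tz -0.0052 th 1.040
29 ty 0.0083 tz -0.0046 th 1.088
30 ty 0.0082 tz -0.0041 th 1.133
31 ty 0.0080 tz -0.0035 th 1.177
32 ty 0.0077 tz -0.0030 th 1.219
33 ty 0.0074 tz -0.0025 th 1.258
34 ty 0.0070 tz -0.0021 th 1.294
35 ty 0.0066 tz -0.0017 th 1.328
36 ty 0.0061 tz -0.0014 th 1.360
37 ty 0.0057 tz -0.0011 th 1.388
38 ty 0.0052 tz -0.0009 th 1.415
39 ty 0.0048 tz -0.0007 th 1.439
40 ty 0.0043 tz -0.0005 th 1.461
41 ty 0.0039 tz -0.0004 th 1.481
42 ty 0.0036 tz -0.0003 th 1.498
43 ty 0.0033 tz -0.0002 th 1.515
44 ty 0.0030 tz -0.0001 th 1.530
45 ty 0.0028 tz -0.0001 th 1.544
46 ty 0.0027 tz -0.0001 th 1.558
47 ty 0.0026 tz -0.0000 th 1.571
```

>>> {"method": "carry_out", "body": {"motion": [0,0,0,0,0,-0.0026,-1,0,0,0,0,0,-0.0027,-1,0,0,0,0,0.0002,-0.0028,-1,0,0,0,0,0.0001,-0.003,-1,0,0,0,0,0.0002,-0.0033,-1,0,0,0,0,0.0003,-0.0036,-1,0,0,0,0,0.0004,-0.0039,-1,0,0,0,0,0.0005,-0.0043,-1]}}

```text
time_s: 15.92
ee_pos: [0.4719, -0.1505, 0.1396]
tcp_rot: [0.732, 0.681, -0.0, 0.0]
wrist_force: [4.4, -0.6, -2.6]
grip_width: 0.0084
```

```bash
python3 - <<'E'
from h import *
s=status.observe();print(s["time_s"],s["ee_pos"],s["grip_width"],s["wrist_force"],s["ft_torque"])
d=get_image("side");crop(d,230,160,430,360,3,"pics/s10.png")
E
```

```text
15.925 [ 0.47189278 -0.15049478  0.13958582] 0.00841920976843803 [ 4.43791047 -0.62561911 -2.6171609 ] [-0.31337239 -0.59324534 -0.04433973]
```

View pics/s10.png

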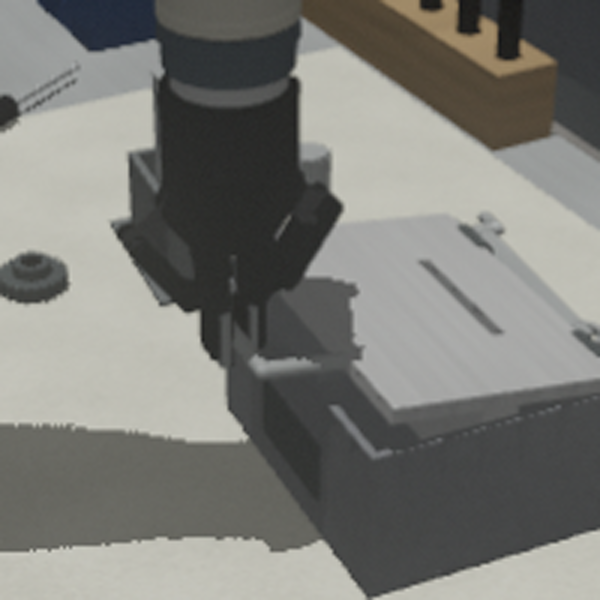

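The lid is rising with the bar in the grip and the forces are small. I'll continue along the arc.

>>> {"method": "carry_out", "body": {"motion": [0,0,0,0,0.0009,-0.0048,-1,0,0,0,0,0.0011,-0.0052,-1,0,0,0,0,0.0012,-0.0057,-1,0,0,0,0,0.0014,-0.0061,-1,0,0,0,0,0.0017,-0.0066,-1,0,0,0,0,0.0021,-0.007,-1,0,0,0,0,0.0025,-0.0074,-1,0,0,0,0,0.003,-0.0077,-1]}}

```text
time_s: 16.98
ee_pos: [0.4849, -0.1514, 0.1903]
tcp_rot: [0.732, 0.681, -0.001, -0.001]
wrist_force: [-3.2, -4.8, -2.5]
grip_width: 0.0081
```

>>> {"method": "carry_out", "body": {"motion": [0,0,0,0,0.0035,-0.008,-1,0,0,0,0,0.0041,-0.0082,-1,0,0,0,0,0.0046,-0.0083,-1,0,0,0,0,0.0052,-0.0083,-1,0,0,0,0,0.0057,-0.0083,-1,0,0,0,0,0.0063,-0.0081,-1,0,0,0,0,0.0068,-0.0079,-1,0,0,0,0,0.0072,-0.0076,-1]}}

```text
time_s: 17.98
ee_pos: [0.5266, -0.1545, 0.2561]
tcp_rot: [0.732, 0.681, -0.002, -0.001]
wrist_force: [-15.0, -4.1, 10.2]
grip_width: 0.0081
```

```bash
python3 - <<'E'
from h import *
s=status.observe();print(s["time_s"],s["ee_pos"],s["qpos"],s["grip_width"],s["wrist_force"],s["ft_torque"])
d=get_image("side");crop(d,230,110,430,310,3,"pics/s11.png")
E
```

```text
17.975 [ 0.52664032 -0.15454701  0.25605529] [-0.43702932  0.25888566  0.0213199   1.33640969 -0.00267391  1.20647909] 0.008086018135366975 [-15.00237459  -4.09577134  10.18266958] [-0.79116117  3.39001265 -0.046876  ]
```

View pics/s11.png

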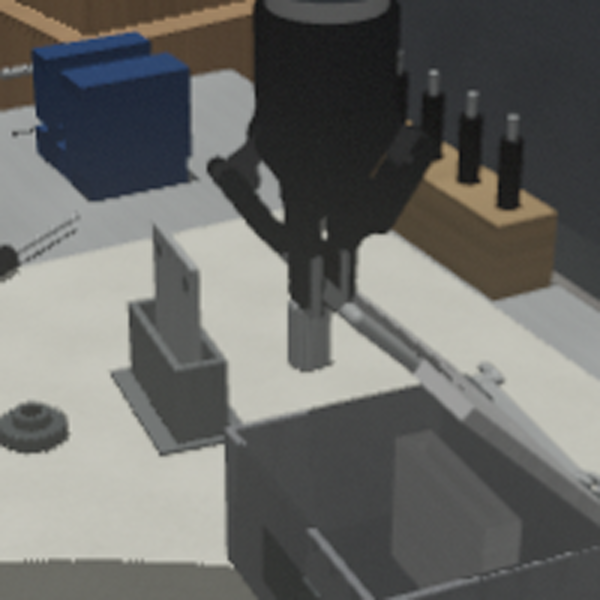

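Bar at about 45°. There is an outward radial push of about 18 N, so my arc is 2–3 mm too tight, and I'll add an outward offset.

>>> {"method": "carry_out", "body": {"motion": [0,0,0,0,-0.001,-0.002,-1,0,0,0,0,0,0,-1]}}

```text
time_s: 18.27
ee_pos: [0.5275, -0.1546, 0.2574]
tcp_rot: [0.732, 0.681, -0.0, 0.0]
wrist_force: [-4.2, -4.4, 2.0]
grip_width: 0.0082
```

>>> {"method": "carry_out", "body": {"motion": [0,0,0,-0.0002,0.0074,-0.0073,-1,0,0,0,-0.0002,0.0078,-0.0068,-1,0,0,0,-0.0002,0.008,-0.0063,-1,0,0,0,-0.0002,0.0082,-0.0058,-1,0,0,0,-0.0002,0.0083,-0.0053,-1,0,0,0,0,0.0083,-0.0047,-1,0,0,0,0,0.0082,-0.0042,-1,0,0,0,0,0.008,-0.0036,-1]}}

```text
time_s: 19.27
ee_pos: [0.5913, -0.1596, 0.3026]
tcp_rot: [0.732, 0.681, 0.0, 0.0]
wrist_force: [-4.0, -1.7, -5.3]
grip_width: 0.0079
```

>>> {"method": "carry_out", "body": {"motion": [0,0,0,0,0,0,-1]}}

```text
time_s: 19.4
ee_pos: [0.592, -0.1596, 0.3024]
tcp_rot: [0.732, 0.681, 0.001, 0.001]
wrist_force: [-5.2, -0.1, 7.7]
grip_width: 0.0078
```

```bash
python3 - <<'E'
from h import *
s=status.observe();print(s["time_s"],s["ee_pos"],s["qpos"],s["qd"],s["grip_width"],s["wrist_force"],s["ft_torque"])
d=get_image("side");crop(d,230,80,430,280,3,"pics/s12.png")
E
```

```text
19.4 [ 0.59196465 -0.15962523  0.30235539] [-4.00422138e-01  3.62774404e-01  2.88352528e-01  1.49501510e+00
  5.69957843e-04  1.24211030e+00] [-0.00175758 -0.00726546 -0.01300949 -0.00800236  0.0014162  -0.00013291] 0.007775038026747653 [-5.20762176 -0.14900182  7.69359464] [-0.12003379  0.9607705  -0.09364479]
```

View pics/s12.png

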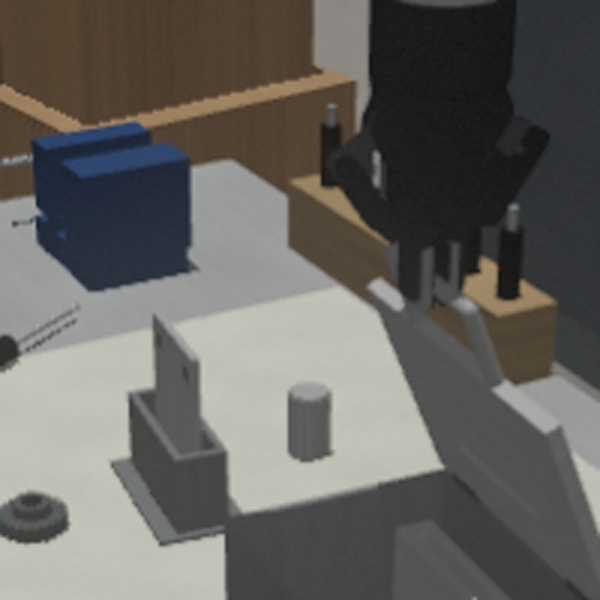

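>>> {"method": "carry_out", "body": {"motion": [0,0,0,0,0.007,-0.0035,-1,0,0,0,0,0.0075,-0.0028,-1,0,0,0,0,0.0072,-0.0023,-1,0,0,0,0,0.007,-0.002,-1,0,0,0,0,0.0065,-0.0017,-1,0,0,0,0,0.006,-0.0013,-1,0,0,0,0,0.0055,-0.001,-1,0,0,0,0,0,0,-1]}}

```text
time_s: 20.45
ee_pos: [0.6392, -0.1633, 0.3158]
tcp_rot: [0.732, 0.681, 0.0, 0.0]
wrist_force: [-3.6, 0.3, 7.3]
grip_width: 0.0078
```

```bash
python3 - <<'E'
from h import *
s=status.observe();print(s["time_s"],s["ee_pos"],s["grip_width"],s["wrist_force"],s["ft_torque"])
E
```

```text
20.45 [ 0.63920673 -0.16326398  0.31584877] 0.007830076308996074 [-3.6049356   0.26230239  7.25635497] [0.22638925 0.78413069 0.04179333]
```

>>> {"method": "carry_out", "body": {"motion": [0,0,0,0,0.005,-0.001,-1,0,0,0,0,0.005,-0.0007,-1,0,0,0,0,0.0045,-0.0005,-1,0,0,0,0,0.004,-0.0003,-1,0,0,0,0,0.004,-0.0002,-1,0,0,0,0,0.003,0,-1,0,0,0,0,0.0025,0,-1,0,0,0,0,0.001,0,-1]}}

```text
time_s: 21.45
ee_pos: [0.6674, -0.1654, 0.3178]
tcp_rot: [0.732, 0.681, -0.0, -0.0]
wrist_force: [-2.0, 1.7, 0.8]
grip_width: 0.0081
```

>>> {"method": "carry_out", "body": {"motion": [0,0,0,0,0,0,-1,0,0,0,0,0,0,-1]}}

```text
time_s: 21.7
ee_pos: [0.6673, -0.1654, 0.3178]
tcp_rot: [0.732, 0.681, -0.0, -0.0]
wrist_force: [-1.4, 1.1, -1.4]
grip_width: 0.0077
```

```bash
python3 - <<'E'
from h import *
s=status.observe();print(s["time_s"],s["ee_pos"],s["qd"],s["grip_width"],s["wrist_force"],s["ft_torque"])
d=get_image("side");crop(d,270,90,470,290,3,"pics/s13.png")
cv2.imwrite("pics/side13.png",d["color"][:,:,::-1])
t=get_image("top");cv2.imwrite("pics/top13.png",t["color"][:,:,::-1])
w=get_image("wrist");cv2.imwrite("pics/w13.png",w["color"][:,:,::-1])
a=np.array([np.cos(np.radians(-4.1)),np.sin(np.radians(-4.1))]);b=np.array([-a[1],a[0]]);o=np.array([.5895,-.1596])
# predicted lid (plumb, and +-0.08) near-side front corner, lid face x: outer(top) face is on -x side?  
for th in(1.491,1.571,1.651):
  for r,off in((.15,.005),(.15,-.005)):
    for Y in(-.105,.105):
      x=.08-r*np.cos(th)-off*np.sin(th)*-1;z=.106+r*np.sin(th)+off*np.cos(th)
      print(th,off,Y,((proj(d,[*(o+a*x+b*Y),z])-[270,90])*3).round(0))
E
```

```text
21.7 [ 0.66728122 -0.16543822  0.31781706] [ 6.06532704e-04 -1.06480439e-03 -8.55043463e-04 -5.65499769e-04
 -1.09272766e-03  7.89971564e-05] 0.007711096497841126 [-1.35139166  1.13208687 -1.35914439] [ 0.30816377  0.66707402 -0.0374361 ]
1.491 0.005 -0.105 [[518. 362.]]
1.491 0.005 0.105 [[326. 222.]]
1.491 -0.005 -0.105 [[502. 367.]]
1.491 -0.005 0.105 [[311. 226.]]
1.571 0.005 -0.105 [[537. 358.]]
1.571 0.005 0.105 [[342. 219.]]
1.571 -0.005 -0.105 [[521. 361.]]
1.571 -0.005 0.105 [[328. 221.]]
1.651 0.005 -0.105 [[555. 355.]]
1.651 0.005 0.105 [[359. 217.]]
1.651 -0.005 -0.105 [[540. 357.]]
1.651 -0.005 0.105 [[345. 219.]]
```

View pics/s13.png

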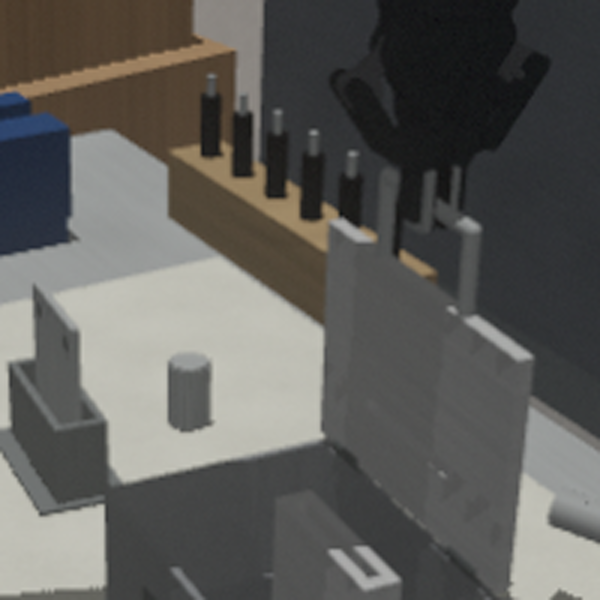

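View pics/top13.png

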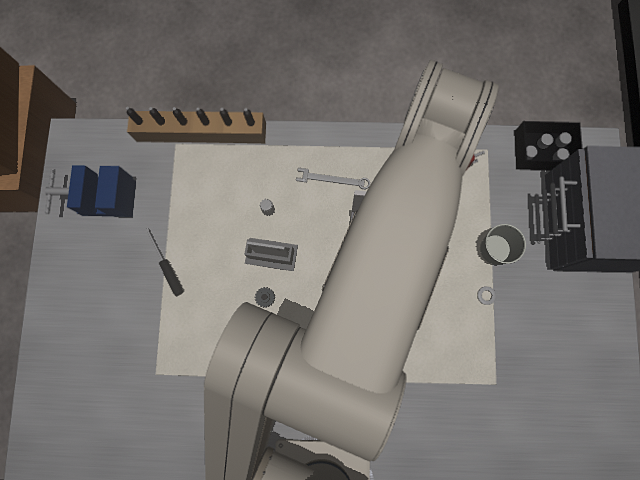

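View pics/w13.png

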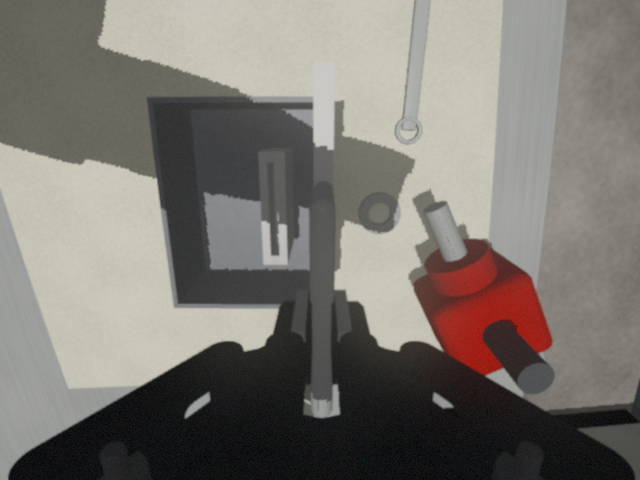

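```bash
python3 - <<'E'
from h import *
d=get_image("side")
crop(d,420,190,460,290,6,"pics/s14.png")
crop(d,360,150,410,250,6,"pics/s15.png")
crop(d,270,180,340,300,5,"pics/s16.png")
E
python3 -c "
import cv2,numpy as np
a=cv2.imread('pics/s14.png');b=cv2.imread('pics/s15.png');c=cv2.imread('pics/s16.png')[:600]
o=np.zeros((600,240+300+260,3),np.uint8);o[:a.shape[0],:240]=a;o[:b.shape[0],240:540]=b;o[:c.shape[0],540:]=c[:,:260];cv2.imwrite('pics/s17.png',np.clip(o*1.5,0,255).astype(np.uint8))"
```

```text
(no output)
```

View pics/s17.png

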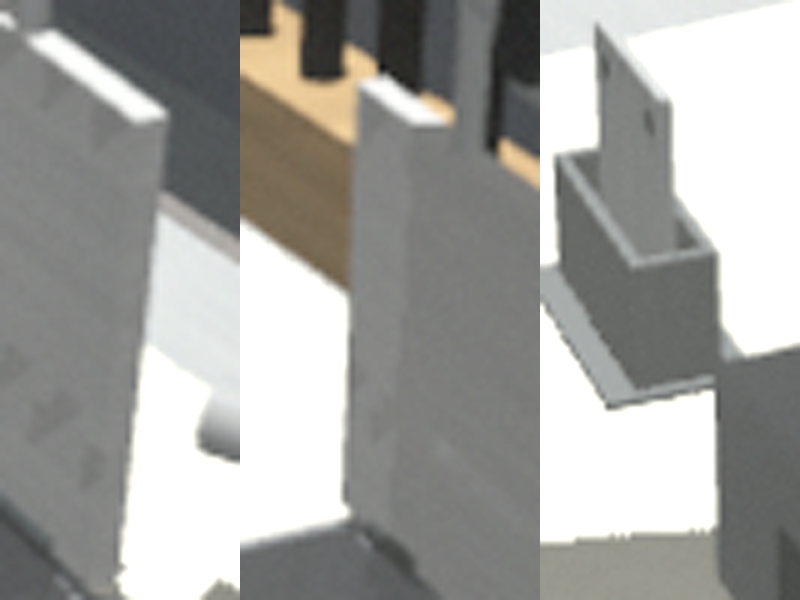

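```bash
python3 - <<'E'
from h import *
d=get_image("side")
a=np.array([np.cos(np.radians(-4.1)),np.sin(np.radians(-4.1)),0]);b=np.array([-a[1],a[0],0]);o=np.array([.5895,-.1596,0])
for yv,uv in((-.105,[(447.8,208.8),(439.7,288.3)]),(.105,[(379.7,163.3),(377.7,235)])):
    c,v=ray(d,uv); P=c+v*((yv-(c-o)@b)/(v@b))[:,None]
    X=(P-o)@a; print(X,P[:,2]); print(np.arctan2(P[0,2]-P[1,2],X[1]-X[0]))
s=status.observe();print(s["time_s"],s["wrist_force"],s["ee_pos"])
E
```

```text
[0.08285896 0.08525747] [0.25727017 0.10372766]
1.5551764448209058
[0.07547483 0.0790725 ] [0.25693251 0.10311216]
1.5474117964664806
21.95 [-1.26045768  1.00209129 -2.13303226] [ 0.66731301 -0.16544457  0.31779893]
```

The lid measures about 1.55 rad by both edges, and the TCP gives 1.56. I'll nudge it 3 mm and let it settle.

>>> {"method": "carry_out", "body": {"motion": [0,0,0,0,0.001,0,-1,0,0,0,0,0.001,0,-1,0,0,0,0,0.001,0,-1,0,0,0,0,0,0,-1,0,0,0,0,0,0,-1,0,0,0,0,0,0,-1,0,0,0,0,0,0,-1,0,0,0,0,0,0,-1]}}

```text
time_s: 22.95
ee_pos: [0.6704, -0.1657, 0.3182]
tcp_rot: [0.732, 0.681, 0.0, 0.0]
wrist_force: [-0.5, 0.6, 1.6]
grip_width: 0.0081
```

```bash
python3 - <<'E'
from h import *
s=status.observe();print(s["time_s"],s["ee_pos"],s["qd"],s["grip_width"],s["wrist_force"])
d=get_image("side");crop(d,250,90,450,290,3,"pics/s18.png")
t=get_image("top");crop(t,235,190,445,310,3.8,"pics/t18.png")
E
```

```text
22.95 [ 0.67038575 -0.16572019  0.31821281] [ 0.00102923 -0.00049941  0.0009811  -0.00164399  0.00254301  0.00058871] 0.008093504646813634 [-0.5299466   0.55474054  1.64103451]
```

View pics/s18.png

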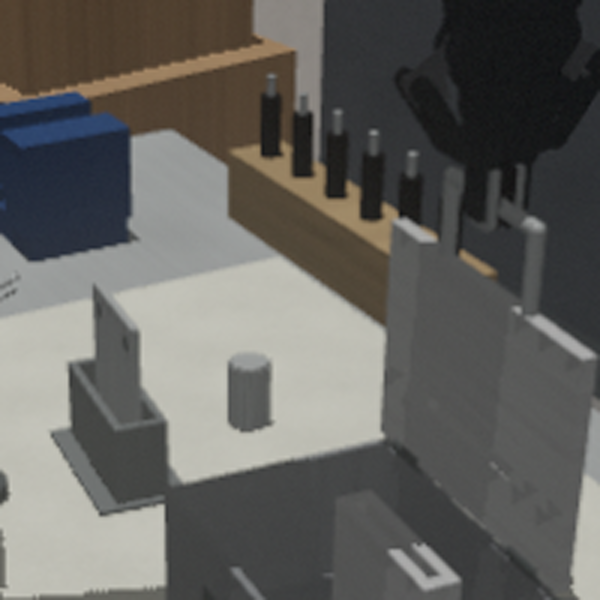

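View pics/t18.png

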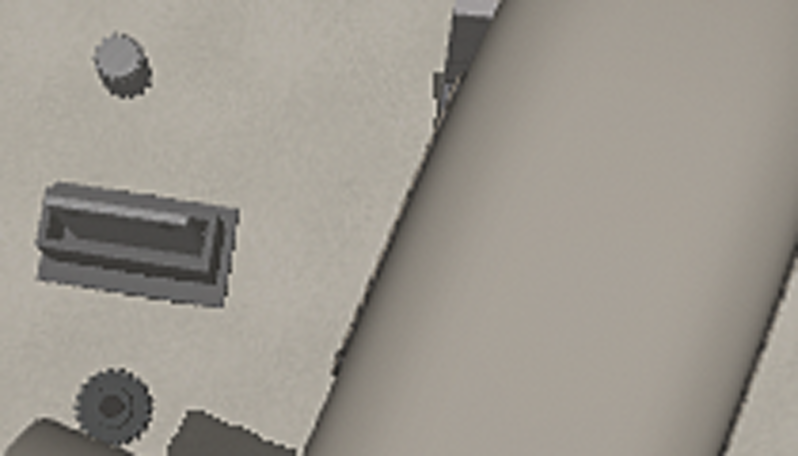

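The lid stands plumb in the grip (near corner at (593,355), far corner at (393,221)). The plate stands in the pocket at (117,350), and the gear and stub have not moved. I'm handing in.

```bash
python3 -c "
from workcell import workorder
print(workorder.job_done())"
```

```text
the job is handed in; nothing more can be done
None
```

I drew the keeper plate straight up out of its slot with the lid closed and lowered it into the grey pocket until it touched the floor. I then released it there. After that I took the loop handle by its bar, swung the lid up to its balance point, and handed the job in at about 23 s, still gripping the bar.

**Lid:** its two side edges in the side view gave about 1.55 rad, and the TCP position gave 1.56. I then nudged it 3 mm, which should put it near 1.57. I confirmed that last step only by the TCP (1 mm past my estimated hinge line) and by eye. Joint speeds were near zero and wrist forces under 2 N, with a 50 N grip set.

**Plate:** it stands upright in the pocket and clear of the fingers in both the side and top views. The gear and stub did not visibly move; I did not measure the other bystanders again.

**Disagreements:**
- The wrist camera read about 4–5 mm to the left of the other two views in y, so I did not rely on it for that direction.
- My arc for the lid was 2–3 mm too tight at mid-swing, which pushed on the handle with up to about 18 N until I moved outward.

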